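Change over the label rolls on the packing bench

TASK

Change over the three label rolls: the narrow roll goes onto the short loading stand in place of the middle-width one, the wide roll goes on the long cradle at the end with the red clamp knob, and the middle-width roll at the cradle's plain end. Slide the cradle's separator along so that it stands between those two and each roll lies level, down on both rods of its holder; the blue ribbed saddle is free for parking a roll meanwhile. Leave the tape gun, the phone carton and the cutter where they are.

Things in the scene. Friction and masses are not known exactly. Their poses are not given: they have to be found in the camera images.
- wide_roll: roll of blank white labels lying on its side, a plain paper cylinder 60 mm in diameter and 110 mm long (the longest of the three), brown cardboard core seen at its flat ends, about 230 g. Origin at the middle of the roll, x axis along the roll's length (either way round; it may be turned about this axis). At the start it lies in the plain-end bay of the cradle.
- middle_roll: roll of blank white labels lying on its side, a plain paper cylinder 60 mm in diameter and 80 mm long (the middle one), brown cardboard core seen at its flat ends, about 170 g. Origin at the middle of the roll, x axis along the roll's length (either way round; it may be turned about this axis). At the start it lies on the loading stand.
- narrow_roll: roll of blank white labels lying on its side, a plain paper cylinder 60 mm in diameter and 50 mm long (the shortest), brown cardboard core seen at its flat ends, about 110 g. Origin at the middle of the roll, x axis along the roll's length (either way round; it may be turned about this axis). At the start it lies in the knob-end bay of the cradle, between separator and end cheek.
- cradle: long roll cradle, fixed: between two end cheeks (inner faces at x = +-123 mm, 8 thick, 76 wide, 55 tall) run two steel rods, 10 mm thick, 40 mm apart, axes 14 mm up. Origin on the bench under its middle, x along the rods, z up. Red star knob sticks 27 mm out of the +x cheek (knob end), none at -x (plain end). A roll on both rods has its middle at y = 0, z = 42.7 mm, top at 72.7. Any yaw.
- separator_tab (a point): top middle of the separator's white tab (10 mm along x, 24 along y, z 12 to 62 mm); axes as the cradle's, at cradle y = +56, beside the rolls. The separator, a 6 mm plate (y -37 to 41, 60 tall) in line with the tab, slides on the rods (1.5 N) and stays put: cradle x -60 to +70 mm, at first +30 to +50 (knob bay too short for the wide roll). At -15 the knob bay is 135 mm, the other 105.
- stand: loading stand, fixed: a short grey cradle for one roll, two end cheeks (6 mm thick, 70 wide, 45 tall) and between them two steel rods 10 mm thick, 104 mm long, axes 14 mm above the bench and 40 mm apart. Origin on the bench under its middle, x along the rods, z up. A roll lying on both rods has its middle at y = 0, z = 42.7 mm. Any yaw.
- saddle: parking saddle, fixed to the bench, empty at the start: blue plastic ribbed V-block, 126 mm long (x), 60 mm wide, 24 mm tall, open at both ends; takes any one of the rolls along its x axis. Origin on the bench under its middle, z up. A roll lying in it has its middle at y = 0, 42.7 mm above the bench.
- tape_gun: bystander: red hand tape dispenser with a brown tape roll 96 mm across lying flat, about 150 by 190 mm, 55 mm tall, loose; origin on the bench under the tape roll's middle. To be left alone.
- phone_carton: bystander: white phone carton with a picture of a phone on top, 165 (x) by 88 by 42 mm, loose; origin under its middle. To be left alone.
- cutter: bystander: grey and black safety cutter lying flat, 150 (x) by 30 mm, 18 mm tall, loose; origin under its middle. To be left alone.

How it is judged (in metres and radians):
At the end, for the whole second after the job is handed in: On both rods, at rest: wide roll on the cradle between separator and knob-end cheek, middle roll between separator and plain-end cheek, narrow roll on the stand between its cheeks; each within 6 mm sideways and about 5 mm in height of its seat, and 0.1 rad of the rods (y of wide_roll in the frame of cradle between -0.006 and 0.006 m and z of wide_roll in the frame of cradle between 0.038 and 0.0475 m and angle between the x axis of each of wide_roll, middle_roll and the x axis of cradle, either way round below 0.1 rad and linear speed of each of wide_roll, middle_roll, narrow_roll below 0.02 m/s and x of wide_roll in the frame of separator_tab above 0.05 m and x of wide_roll in the frame of cradle below 0.075 m and y of middle_roll in the frame of cradle between -0.006 and 0.006 m and z of middle_roll in the frame of cradle between 0.038 and 0.0475 m and x of middle_roll in the frame of separator_tab below -0.035 m and x of middle_roll in the frame of cradle above -0.09 m and y of narrow_roll in the frame of stand between -0.006 and 0.006 m and z of narrow_roll in the frame of stand between 0.038 and 0.0475 m and angle between the x axis of narrow_roll and the x axis of stand, either way round below 0.1 rad and x of narrow_roll in the frame of stand between -0.032 and 0.032 m); the robot touches nothing.
It fails at once if The tape gun is shifted by more than 30 mm (distance of tape_gun from where it was at the start of the episode above 0.03 m).
It fails at once if The phone carton is shifted by more than 30 mm (distance of phone_carton from where it was at the start of the episode above 0.03 m).
It fails at once if The cutter is shifted by more than 30 mm (distance of cutter from where it was at the start of the episode above 0.03 m).
It also fails if it takes over 115 s, if anything falls off the work surface, if the arm or the gripper's body presses on something with over 40 N, if the wrist force passes 120 N, or if a joint passes its speed limit or range.

ROBOT

A 6-joint arm with a two-finger parallel gripper is mounted at the origin on the work surface. World frame = base frame: x ahead of the robot, y to its left, z up, the work surface at z = 0. Lengths are in mm, angles in rad, forces in N, time in s.
With the tool pointing down it reaches from about 350 to 800 mm from the base axis. Payload 7.3 kg.
Tool frame: the origin (TCP) lies at the very end of the fingers, on their centre line; the grasp point (between the pads) lies tcp_to_grasp behind it (tcp_to_grasp is the distance from the TCP to the grasp point, in mm); z points along the fingers, y is the line along which they close (so a half turn about z gives the same grasp; the last joint's range is limited). The gripper opens to 85 mm and grips with 20 to 120 N. Pads are 22 mm wide; open, the fingers measure 114 mm over their backs; the gripper's body (76 mm by 85 mm) begins 54 mm behind the grasp point. The pads swing forward as they close: fully open they stand 13 mm farther back than shut.
Start: joints at [-0.146, 0.342, 1.524, -0, 1.275, -0.146], TCP at [525.019, 0.02, 231.322] pointing down, gripper open.
Joint ranges: [-2.53, 2.53], [-0.77, 2.02], [0.04, 2.7], [-1, 4.14], [0.28, 2.66], [-3.11, 3.11]. Speed limits (rad/s): [2.57, 2.57, 3.14, 3.14, 3.14, 3.14].

INTERFACE

Orientations are given as a 3x3 rotation matrix whose columns are the frame's x, y, z axes.
In Python, from bench import * gives the robot as it stands. The module is installed in compiled form; this text tells all that it offers.
- The arm moves only by the tool carry_out, never from a script. Its argument "steps" is a list of rows, each a list of 4 numbers: the shift along the tool's x, y, z in units of 60 mm (1.0 is 60 mm), then the turn about the tool's z in units of 5 degrees (1.0 is 5 degrees). A call has 1 to 12 rows; each row is the pose to reach, as a shift and turn from the pose commanded when the call began, along the tool's axes at that moment; what a row does not reach only later rows make up. A row lasts 1/8 s, in which the tool goes at most 62.5 mm and 10.7 degrees, less where a joint would pass 70% of its speed; a pose out of reach is approached as far as the arm can. A call with a gripper value outside its range is refused whole. "fingers" is the opening, from 0 (shut) to 1 (fully open), set as the call begins (left out, the last holds). The fingers move at their own pace and stop on an object; "force" is the grip in N (left out, the last holds). Time passes only in rows, so rows that repeat a pose let the fingers close. It gives the time, the measured TCP pose, the force, the opening and the grip force at its end, in the units of the state.
- get_state(): the state, without advancing time (a new reading comes with each control period).
- get_image(name): name is "scene" or "side" or "wrist"; returns (picture, depth): 400x640x3 uint8, red, green, blue; 400x640 float32, mm along the optical axis (not along the pixel's ray), 0 where there is no reading.
- camera_params(name): a dict with "vertical_fov" (degrees; the focal length in pixels is half the picture's height over the tangent of half this angle, whatever the lens; pixels are square), "cx", "cy" (the principal point, pixels), "k1" (the pictures are not rectified: a ray, as slopes to the right and down, at radius r is drawn at 1 + k1 r^2 times it, then the intrinsics apply), "R" (3x3) and "t" (3): a world point X has camera coordinates R X + t; the wrist camera has in their place "mount" (4x4, takes a point from camera to tool coordinates, whose origin is the TCP and whose axes are the flange's). Camera axes: x right, y down, z forward; pixel columns grow to the right and rows downward; lengths in mm; the calibration is good to about 2 mm. A picture is of the moment at which its call begins: read the wrist's pose just before it. camera_params takes no time and is no camera call.
- finish_job(): hands the job in; it is judged then, once.
The state is a dict: "clock": time; "q": joint angles; "qd": joint speeds; "joint_efforts": joint torques, N m; "ee_pos": TCP position; "ee_rot": TCP orientation; "wrist_force": force on the tool from outside, world axes, zero at the start; "moment": the same for the moment, N m; "width": finger opening in mm; "grasp_force": force on a finger pad.
Only numpy, scipy, OpenCV 4.12 (cv2) and the standard library are available. Lean on these libraries where they do the work, as an engineer would, in place of code of your own. Each camera call takes 0.05 s, during which the arm holds its last target. There are 200 camera calls.

## Working session

There is one attempt and no reset: what is moved stays moved. The work goes in short steps, Python scripts to look and compute and a tool call to move; the robot and the scene stay as the last step left them, time stands still between calls to the robot, and variables do not carry over. Pictures are saved under pics/ and viewed, at most 14 in all, crops included, and the job is handed in when it is done.

Besides the shell and the picture viewer there is one more tool, called after "Request:" by a JSON object that holds its "op" and its "data". carry_out: Moves the arm, as the interface text tells. Its arguments: {"type":"object","properties":{"steps":{"type":"array","items":{"type":"array","items":{"type":"number"}}},"fingers":{"type":"number"},"force":{"type":"number"}},"required":["steps"]}

```bash
mkdir -p pics; cat > h.py <<'E'
from bench import *
import numpy as np, cv2
def K(name):
    c=camera_params(name); f=200/np.tan(np.radians(c["vertical_fov"])/2); return c,f
def pts(name,dep):
    """world points per pixel from depth"""
    c,f=K(name)
    if name=="wrist":
        s=get_state()
    v,u=np.mgrid[0:400,0:640].astype(float)
    x=(u-c["cx"])/f; y=(v-c["cy"])/f
    xd,yd=x.copy(),y.copy()
    for _ in range(8):
        r2=x*x+y*y; x=xd/(1+c["k1"]*r2); y=yd/(1+c["k1"]*r2)
    P=np.stack([x*dep,y*dep,dep],-1)
    if name=="wrist":
        M=np.array(c["mount"]); P=P@M[:3,:3].T+M[:3,3]
        return P@np.array(s["ee_rot"]).T+np.array(s["ee_pos"])
    return (P-np.array(c["t"]))@np.array(c["R"])
def grab(name,fn=None):
    im,d=get_image(name)
    P=pts(name,d)
    if fn: cv2.imwrite("pics/"+fn,im[:,:,::-1])
    return im,d,P
E
python3 - <<'E'
from h import *
s=get_state(); print({k:np.round(v,3).tolist() for k,v in s.items()})
for n in ("scene","side","wrist"):
    im,d,P=grab(n,n+"0.png"); np.savez(n+"0.npz",im=im,d=d,P=P)
    c=camera_params(n); print(n,{k:np.round(v,3).tolist() for k,v in c.items()}, (d>0).mean())
E
```

```text
{'clock': 0.0, 'q': [-0.146, 0.343, 1.525, 0.0, 1.275, -0.146], 'qd': [0.0, -0.0, 0.001, 0.001, -0.001, -0.0], 'joint_efforts': [0.001, -43.368, -24.601, -0.0, 0.008, -0.0], 'ee_pos': [524.577, 0.086, 230.598], 'ee_rot': [[-0.0, 1.0, -0.002], [1.0, 0.0, 0.0], [0.0, -0.002, -1.0]], 'wrist_force': [-0.416, -0.934, 0.085], 'moment': [0.008, 0.003, 0.05], 'grasp_force': 0.0, 'width': 85.639}
scene {'vertical_fov': 53.127, 'cx': 317.658, 'cy': 195.427, 'k1': -0.064, 'R': [[0.752, 0.66, -0.006], [0.453, -0.523, -0.722], [-0.479, 0.54, -0.692]], 't': [-449.977, -217.232, 1438.076]} 0.99590625
side {'vertical_fov': 43.006, 'cx': 326.151, 'cy': 196.58, 'k1': 0.035, 'R': [[0.86, -0.51, -0.005], [-0.325, -0.54, -0.776], [0.393, 0.669, -0.63]], 't': [-486.481, 254.981, 1090.592]} 0.99613671875
wrist {'vertical_fov': 60.92, 'cx': 324.259, 'cy': 208.271, 'k1': -0.047, 'mount': [[0.0, -0.944, -0.329, 85.212], [1.0, 0.0, -0.0, 0.598], [0.0, -0.329, 0.944, -142.913], [0.0, 0.0, 0.0, 1.0]]} 0.99598046875
```

View pics/scene0.png

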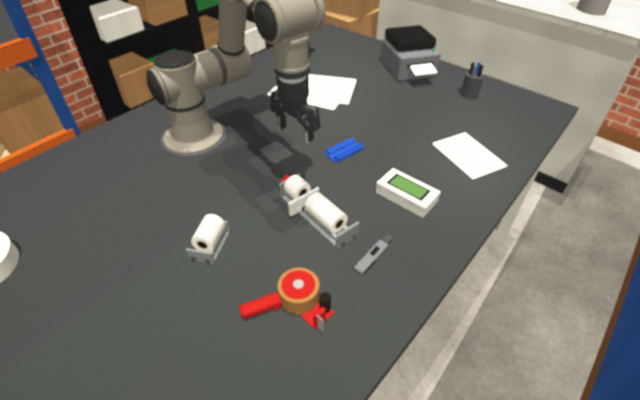

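View pics/side0.png

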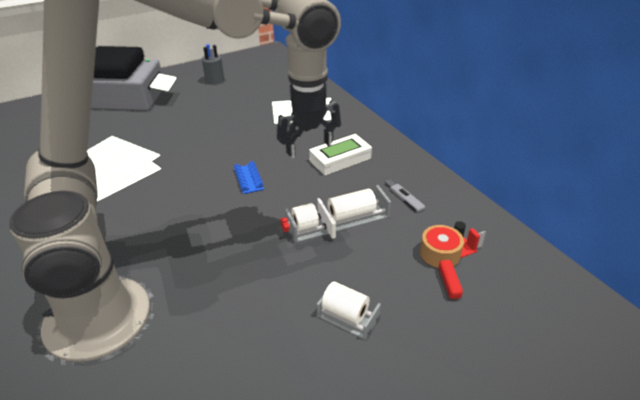

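```bash
python3 - <<'E'
import bench; print({k:v for k,v in vars(bench).items() if not k.startswith('__') and not callable(v)})
E
```

```text
{'tcp_to_grasp': 18.700000000000003}
```

The scene view shows the stand with the middle roll at about (208,235) px, and the cradle from the red knob (288,180) to the plain end (350,235). The separator tab is near (293,200) and the blue saddle near (345,150). Next I'll turn these into world points.

```bash
python3 - <<'E'
import numpy as np, cv2
for n in ("scene","side"):
    D=np.load(n+"0.npz"); im,P=D["im"],D["P"]; hsv=cv2.cvtColor(im,cv2.COLOR_RGB2HSV)
    inb=(P[...,0]>250)&(P[...,0]<1000)&(abs(P[...,1])<600)
    def rep(tag,m,minA=25):
        k,lab,st,ce=cv2.connectedComponentsWithStats(m.astype(np.uint8))
        for i in range(1,k):
            if st[i,4]<minA: continue
            Q=P[lab==i]; c=np.median(Q,0); (cx,cy),(w,h),a=cv2.minAreaRect(Q[:,:2].astype(np.float32))
            u,s,vt=np.linalg.svd(Q[:,:2]-Q[:,:2].mean(0),full_matrices=False); 
            print(n,tag,ce[i].round(),st[i,4],"med",c.round(1),"rect",np.round([cx,cy,w,h,a],1),"pca",np.degrees(np.arctan2(vt[0,1],vt[0,0])).round(1), "zmax",np.percentile(Q[:,2],98).round(1))
    rep("white>62",inb&(P[...,2]>64)&(P[...,2]<85)&(hsv[...,1]<60)&(hsv[...,2]>130))
    rep("blue",inb&(P[...,2]>-5)&(P[...,2]<60)&(hsv[...,0]>105)&(hsv[...,0]<130)&(hsv[...,1]>150)&(hsv[...,2]>80),40)
    rep("red",inb&(P[...,2]>5)&(P[...,2]<80)&((hsv[...,0]<6)|(hsv[...,0]>174))&(hsv[...,1]>170)&(hsv[...,2]>80),10)
    rep("z45-62white",inb&(P[...,2]>53)&(P[...,2]<64)&(hsv[...,1]<50)&(hsv[...,2]>130),10)
    bench=inb&(abs(P[...,2])<5); print("benchz",np.median(P[bench][:,2]))
E
```

```text
scene white>62 [296. 182.] 182 med [512.3   4.9  70.5] rect [509.5   7.3  43.   54.   78.4] pca -8.8 zmax 74.5
scene white>62 [325. 207.] 457 med [639.1 -16.1  70.2] rect [636.2 -11.6  43.6 112.2  81. ] pca -9.2 zmax 74.6
scene white>62 [207. 227.] 379 med [ 459.  -271.3   70.2] rect [ 456.  -270.4   43.    85.2   26.4] pca -63.6 zmax 74.5
scene blue [344. 150.] 498 med [471.3 273.   13. ] rect [475.8 280.  129.7  58.7  77.4] pca -100.7 zmax 23.0
scene red [285. 177.] 17 med [454.8  13.6  52.4] rect [455.4  13.4  15.8  12.   49. ] pca 45.3 zmax 56.8
scene red [298. 284.] 615 med [ 746.8 -236.6   55.1] rect [ 745.4 -235.    74.6   74.1   68.3] pca -64.5 zmax 57.9
scene red [260. 305.] 603 med [ 707.3 -320.5   30.8] rect [ 703.5 -319.    94.1   30.9   63.3] pca -116.2 zmax 35.2
scene red [318. 314.] 197 med [ 825.7 -251.1   32. ] rect [ 812.3 -245.5   41.8   56.8    1.1] pca -64.3 zmax 54.0
scene red [307. 314.] 10 med [ 792.8 -258.4    5.7] rect [ 792.5 -258.6    9.9    6.9   55.7] pca -125.1 zmax 6.8
scene z45-62white [294. 187.] 103 med [521.  -12.   58.5] rect [504.8   7.7  55.2  6
[... 1676 characters left out ...]
 213.] 108 med [554.5 -22.4  60. ] rect [556.5 -16.1 107.7   9.9  80.7] pca -99.4 zmax 63.5
side z45-62white [353. 206.] 235 med [623.1 -33.4  59.3] rect [623.  -29.7  51.2 120.1  58. ] pca 163.5 zmax 63.8
side z45-62white [291. 218.] 51 med [472.1  11.1  54.9] rect [472.6  13.2  69.3   7.8  79.9] pca -98.9 zmax 58.1
side z45-62white [306. 218.] 125 med [499.2 -13.6  58.7] rect [496.   -2.8  37.3  73.1  37.4] pca -38.8 zmax 63.7
side z45-62white [443. 237.] 49 med [ 743.5 -234.1   57.7] rect [ 743.5 -234.7   22.5   20.6   28.2] pca 28.1 zmax 60.3
side z45-62white [343. 305.] 258 med [ 433.4 -286.8   59.2] rect [ 440.9 -288.7   44.1   93.1   58.4] pca -49.0 zmax 63.8
benchz 0.6368262474664619
```

View pics/wrist0.png

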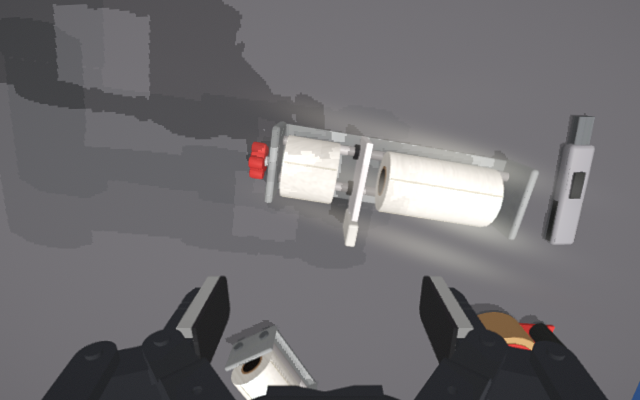

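Measured poses:

| Item | Centre (mm) | Axis | Note |
|---|---|---|---|
| Cradle | (598,-7) | +x at 171° | |
| Wide roll | (636,-13) | as cradle | |
| Narrow roll | (509,7) | as cradle | |
| Middle roll and stand | (454,-271) | 117° | |
| Saddle | (472,279.5) | 78° | |
| Separator | cradle x +39 | as cradle | must go to -15 |

The wrist view shows the narrow roll at (310,168), the separator at (358,195) and the wide roll at (440,188).

I'll move in this order:
1. Wide roll to the saddle.
2. Separator to -15.
3. Middle roll to the cradle's plain end.
4. Narrow roll to the stand.
5. Wide roll to the knob bay.

First I go above the wide roll.

Request:
{"op": "carry_out", "data": {"steps": [[-0.23,1.84,1.35,-16.2],[-0.23,1.84,1.35,-16.2],[-0.23,1.84,1.35,-16.2],[-0.23,1.84,1.35,-16.2],[-0.23,1.84,1.35,-16.2],[-0.23,1.84,1.35,-16.2],[-0.23,1.84,1.35,-16.2],[-0.23,1.84,1.35,-16.2],[-0.23,1.84,1.35,-16.2],[-0.23,1.84,1.35,-16.2],[-0.23,1.84,1.35,-16.2]], "fingers": 1, "force": 50}}

```text
clock: 1.52
ee_pos: [635.4, -13.8, 150.2]
ee_rot: [[-0.988, 0.158, -0.0], [0.158, 0.988, 0.0], [0.0, 0.0, -1.0]]
wrist_force: [0.1, 0.2, 0.3]
width: 85.5
grasp_force: 0.0
```

```bash
cat >> h.py <<'E'
def to(*targets):
    """rows (tool units) from the present pose to each (x,y,z,psi)"""
    s=get_state(); R=np.array(s["ee_rot"]); p=np.array(s["ee_pos"]); psi=np.degrees(np.arctan2(R[1,0],R[0,0]))
    print("t",round(s["clock"],2),"pos",p.round(1),"psi",psi.round(1),"w",round(s["width"],1),"gf",round(s["grasp_force"],1),"F",np.round(s["wrist_force"],1))
    for t in targets:
        d=R.T@(np.array(t[:3])-p)/60; a=(psi-t[3]+180)%360-180
        print(t,"->",d.round(2).tolist()+[round(a/5,2)])
C=np.array([598.3,-6.8]); ya=np.radians(171.0)
def cr(x,y=0): # cradle xy -> world xy
    return tuple((C+x*np.array([np.cos(ya),np.sin(ya)])+y*np.array([-np.sin(ya),np.cos(ya)])).round(1))
E
python3 - <<'E'
from h import *
to((635.6,-13.5,26,171))
E
```

```text
t 1.52 pos [635.4 -13.8 150.2] psi 170.9 w 85.5 gf 0.0 F [0.1 0.2 0.3]
(635.6, -13.5, 26, 171) -> [-0.0, 0.0, 2.07, np.float64(-0.01)]
```

Request:
{"op": "carry_out", "data": {"steps": [[0,0,0.6,0],[0,0,1.2,0],[0,0,1.7,0],[0,0,2.0,0],[0,0,2.07,0],[0,0,2.07,0]]}}

```text
clock: 2.28
ee_pos: [636.0, -13.9, 26.8]
ee_rot: [[-0.988, 0.157, 0.001], [0.157, 0.988, -0.0], [-0.001, 0.0, -1.0]]
wrist_force: [0.8, -0.3, -1.0]
width: 85.6
grasp_force: 0.0
```

Request:
{"op": "carry_out", "data": {"steps": [[0,0,0,0],[0,0,0,0],[0,0,0,0],[0,0,0,0],[0,0,0,0],[0,0,0,0]], "fingers": 0, "force": 50}}

```text
clock: 3.02
ee_pos: [637.2, -9.5, 29.4]
ee_rot: [[-0.988, 0.156, 0.005], [0.156, 0.988, 0.005], [-0.005, 0.006, -1.0]]
wrist_force: [-0.8, 16.5, 11.5]
width: 58.8
grasp_force: 53.4
```

Request:
{"op": "carry_out", "data": {"steps": [[0,0,-0.2,0],[0,0,-0.6,0],[0,0,-1.2,0],[0,0,-1.8,0],[0,0,-2.1,0],[0,0,-2.1,0]]}}

```text
clock: 3.78
ee_pos: [636.3, -14.3, 154.3]
ee_rot: [[-0.988, 0.157, 0.004], [0.157, 0.988, -0.001], [-0.004, -0.0, -1.0]]
wrist_force: [-0.0, 0.2, -2.6]
width: 58.3
grasp_force: 54.4
```

```bash
python3 - <<'E'
from h import *
to((472.5,279.3,130,78),(472.5,279.3,26,78))
im,d,P=grab("side","side1.png"); cv2.imwrite("pics/side1c.png",cv2.resize(im[60:320,200:480,::-1],None,fx=2,fy=2))
E
```

```text
t 3.77 pos [636.3 -14.3 154.3] psi 171.0 w 58.3 gf 54.4 F [-0.   0.2 -2.6]
(472.5, 279.3, 130, 78) -> [3.47, 4.41, 0.39, np.float64(18.6)]
(472.5, 279.3, 26, 78) -> [3.47, 4.41, 2.12, np.float64(18.6)]
```

Request:
{"op": "carry_out", "data": {"steps": [[0.4,0.5,0.1,2],[1.1,1.4,0.3,4],[1.8,2.3,0.39,6],[2.5,3.2,0.39,8],[3.1,3.95,0.39,10],[3.47,4.41,0.39,12],[3.47,4.41,0.39,14],[3.47,4.41,0.39,16],[3.47,4.41,0.39,18],[3.47,4.41,0.39,18.6],[3.47,4.41,0.39,18.6],[3.47,4.41,0.39,18.6]]}}

```text
clock: 5.32
ee_pos: [470.9, 279.9, 128.1]
ee_rot: [[0.207, 0.978, -0.001], [0.978, -0.207, -0.001], [-0.001, -0.001, -1.0]]
wrist_force: [0.8, -0.5, -2.4]
width: 58.6
grasp_force: 54.5
```

```bash
python3 - <<'E'
from h import *
to((472.5,279.3,29.5,78))
im,d,P=grab("wrist","wrist1.png"); hsv=cv2.cvtColor(im,cv2.COLOR_RGB2HSV)
m=(P[...,2]>-5)&(P[...,2]<30)&(hsv[...,0]>105)&(hsv[...,0]<130)&(hsv[...,1]>150)&(hsv[...,2]>60)
Q=P[m]; print(m.sum(),cv2.minAreaRect(Q[:,:2].astype(np.float32)))
E
```

```text
t 5.33 pos [470.9 279.9 128.1] psi 78.1 w 58.6 gf 54.5 F [ 0.8 -0.5 -2.4]
(472.5, 279.3, 29.5, 78) -> [-0.0, 0.03, 1.64, np.float64(0.01)]
2584 ((483.521240234375, 329.91986083984375), (28.077960968017578, 61.8726692199707), 77.89228057861328)
```

View pics/wrist1.png

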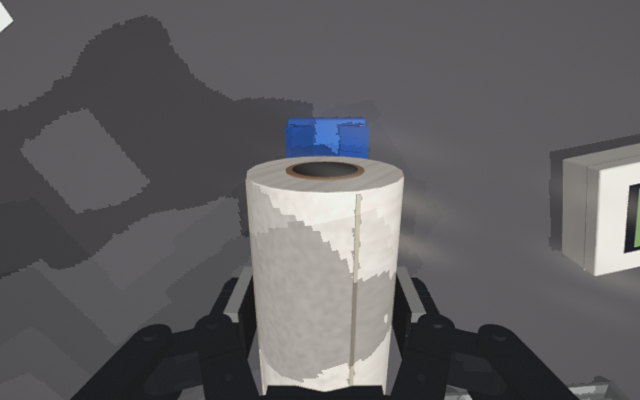

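The roll is held level, and the visible end of the saddle at (327,140) lines up with it. I'll lower and release.

Request:
{"op": "carry_out", "data": {"steps": [[0,0.03,0.5,0],[0,0.03,1.0,0],[0,0.03,1.4,0],[0,0.03,1.58,0],[0,0.03,1.64,0],[0,0.03,1.64,0],[0,0.03,1.64,0]]}}

```text
clock: 6.25
ee_pos: [473.5, 280.0, 31.2]
ee_rot: [[0.208, 0.978, 0.002], [0.978, -0.208, 0.001], [0.001, 0.001, -1.0]]
wrist_force: [-0.1, -0.4, -1.8]
width: 58.3
grasp_force: 54.6
```

Request:
{"op": "carry_out", "data": {"steps": [[0,0,0,0],[0,0,0,0],[0,0,0,0],[0,0,0,0],[0,0,-0.2,0],[0,0,-0.8,0],[0,0,-1.6,0],[0,0,-2.1,0],[0,0,-2.1,0]], "fingers": 1}}

```text
clock: 7.38
ee_pos: [474.4, 280.4, 159.7]
ee_rot: [[0.208, 0.978, 0.006], [0.978, -0.208, 0.002], [0.004, 0.005, -1.0]]
wrist_force: [-0.2, -0.1, -0.3]
width: 85.3
grasp_force: 0.0
```

```bash
python3 - <<'E'
from h import *
print(cr(39),cr(39,56))
x,y=cr(39,56)
to((x,y,140,81),(x,y,28,81))
E
```

```text
(np.float64(559.8), np.float64(-0.7)) (np.float64(551.0), np.float64(-56.0))
t 7.38 pos [474.4 280.4 159.7] psi 78.0 w 85.3 gf 0.0 F [-0.2 -0.1 -0.3]
(np.float64(551.0), np.float64(-56.0), 140, 81) -> [-5.22, 2.41, 0.32, np.float64(-0.6)]
(np.float64(551.0), np.float64(-56.0), 28, 81) -> [-5.23, 2.4, 2.19, np.float64(-0.6)]
```

Request:
{"op": "carry_out", "data": {"steps": [[-0.5,0.23,0.05,-0.3],[-1.3,0.6,0.2,-0.6],[-2.2,1.02,0.32,-0.6],[-3.1,1.43,0.32,-0.6],[-4.0,1.85,0.32,-0.6],[-4.7,2.17,0.32,-0.6],[-5.22,2.41,0.32,-0.6],[-5.22,2.41,0.32,-0.6],[-5.22,2.41,0.32,-0.6],[-5.22,2.41,0.32,-0.6]]}}

```text
clock: 8.62
ee_pos: [548.8, -55.5, 136.9]
ee_rot: [[0.155, 0.988, -0.001], [0.988, -0.155, 0.0], [0.0, -0.001, -1.0]]
wrist_force: [-0.7, 0.3, -0.1]
width: 85.4
grasp_force: 0.0
```

```bash
python3 - <<'E'
from h import *
to((551,-56,28,81))
im,d,P=grab("wrist","wrist2.png"); np.savez("wrist2.npz",im=im,P=P); hsv=cv2.cvtColor(im,cv2.COLOR_RGB2HSV)
m=(P[...,2]>50)&(P[...,2]<64)&(hsv[...,1]<60)&(hsv[...,2]>110)
k,lab,st,ce=cv2.connectedComponentsWithStats(m.astype(np.uint8))
for i in range(1,k):
    if st[i,4]>60: Q=P[lab==i]; r=cv2.minAreaRect(Q[:,:2].astype(np.float32)); print(ce[i].round(),st[i,4],np.round(r[0]+r[1]+(r[2],),1),np.median(Q,0).round(1))
im,d,P=grab("side"); hsv=cv2.cvtColor(im,cv2.COLOR_RGB2HSV)
m=(P[...,2]>64)&(P[...,2]<85)&(hsv[...,1]<60)&(hsv[...,2]>130)&(P[...,1]>150)&(P[...,1]<400)&(P[...,0]<600)&(P[...,0]>380)
Q=P[m]; print("parked",np.median(Q,0).round(1),cv2.minAreaRect(Q[:,:2].astype(np.float32)),np.percentile(Q[:,2],98))
E
```

```text
t 8.62 pos [548.8 -55.5 136.9] psi 81.1 w 85.4 gf 0.0 F [-0.7  0.3 -0.1]
(551, -56, 28, 81) -> [-0.0, 0.04, 1.81, np.float64(0.02)]
[195. 126.] 1272 [475.1  17.2  74.6   8.4  81.5] [476.2  20.2  55. ]
[328. 156.] 1658 [558.5 -11.9 104.3   9.1  81.2] [558.5 -13.2  60.7]
[576. 130.] 1268 [725.1 -22.6  75.    8.7  80.7] [724.8 -19.7  54.9]
[251. 120.] 1813 [510.9  11.   58.3  50.8  80.7] [514.2  32.4  59.8]
parked [470.1 272.8  70.5] ((471.15948486328125, 276.84747314453125), (117.40718841552734, 43.81771469116211), 76.9571762084961) 75.05139482155634
```

View pics/wrist2.png

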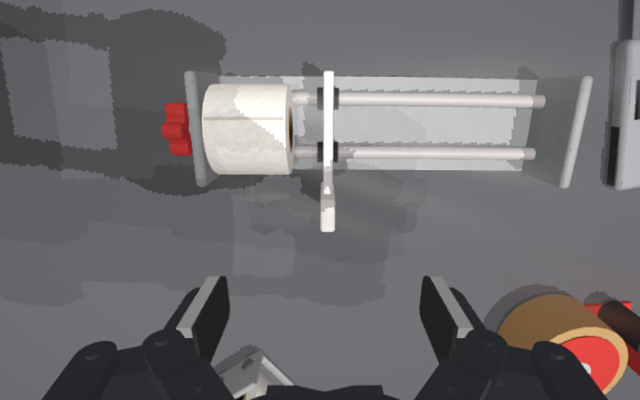

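The wrist view shows the narrow roll at (250,128), the separator at (328,130) with its tab at (328,210), and the empty plain bay. From close up the cradle centre is (600,-2.7), about 4 mm further in y than the far cameras gave. I'll grip the tab and slide it to -15.

```bash
sed -i 's/^C=.*/C=np.array([600.1,-2.7]); ya=np.radians(171.0)/' h.py; python3 - <<'E'
from h import *
to((*cr(39.6,57),32,81),(*cr(-15,57),32,81),(*cr(-15,57),150,81))
E
```

```text
t 8.72 pos [549.1 -55.6 137.1] psi 81.1 w 85.5 gf 0.0 F [ 0.1  0.3 -0.5]
(np.float64(552.1), np.float64(-52.8), 32, 81) -> [0.05, 0.04, 1.75, np.float64(0.02)]
(np.float64(606.0), np.float64(-61.3), 32, 81) -> [0.05, 0.95, 1.75, np.float64(0.02)]
(np.float64(606.0), np.float64(-61.3), 150, 81) -> [0.05, 0.95, -0.21, np.float64(0.02)]
```

Request:
{"op": "carry_out", "data": {"steps": [[0.05,0.04,0.6,0],[0.05,0.04,1.2,0],[0.05,0.04,1.6,0],[0.05,0.04,1.75,0],[0.05,0.04,1.75,0],[0.05,0.04,1.75,0]], "fingers": 1}}

```text
clock: 9.48
ee_pos: [552.9, -54.1, 33.2]
ee_rot: [[0.156, 0.988, 0.002], [0.988, -0.156, -0.001], [-0.0, 0.002, -1.0]]
wrist_force: [-0.5, -0.0, -0.5]
width: 85.2
grasp_force: 0.0
```

Request:
{"op": "carry_out", "data": {"steps": [[0,0,0,0],[0,0,0,0],[0,0,0,0],[0,0,0,0],[0,0,0,0],[0,0,0,0],[0,0,0,0],[0,0,0,0]], "fingers": 0, "force": 20}}

```text
clock: 10.48
ee_pos: [552.1, -54.1, 32.2]
ee_rot: [[0.157, 0.988, 0.0], [0.988, -0.157, 0.0], [0.0, 0.0, -1.0]]
wrist_force: [-0.9, 0.2, 3.6]
width: 9.5
grasp_force: 23.8
```

Request:
{"op": "carry_out", "data": {"steps": [[0,0.15,0,0],[0,0.35,0,0],[0,0.55,0,0],[0,0.75,0,0],[0,0.91,0,0],[0,0.91,0,0],[0,0.91,0,0]]}}

```text
clock: 11.35
ee_pos: [606.5, -62.8, 32.2]
ee_rot: [[0.156, 0.988, 0.001], [0.988, -0.156, -0.0], [-0.0, 0.001, -1.0]]
wrist_force: [1.8, -2.9, 3.0]
width: 9.8
grasp_force: 23.9
```

```bash
python3 - <<'E'
from h import *
to((*cr(-15,57),32,81),(*cr(-15,57),160,81))
E
```

```text
t 11.35 pos [606.5 -62.8  32.2] psi 81.0 w 9.8 gf 23.9 F [ 1.8 -2.9  3. ]
(np.float64(606.0), np.float64(-61.3), 32, 81) -> [0.02, -0.01, 0.0, np.float64(-0.0)]
(np.float64(606.0), np.float64(-61.3), 160, 81) -> [0.02, -0.01, -2.13, np.float64(-0.0)]
```

Request:
{"op": "carry_out", "data": {"steps": [[0,0,0,0],[0,0,0,0],[0,0,-0.3,0],[0,0,-0.9,0],[0,0,-1.6,0],[0,0,-2.2,0],[0,0,-2.2,0]], "fingers": 1}}

```text
clock: 12.22
ee_pos: [607.8, -62.9, 168.9]
ee_rot: [[0.156, 0.988, 0.008], [0.988, -0.156, -0.002], [-0.0, 0.008, -1.0]]
wrist_force: [-0.3, -0.4, -0.2]
width: 85.6
grasp_force: 0.0
```

```bash
cat >> h.py <<'E'
def whites(P,im,lo,hi,minA=60):
    hsv=cv2.cvtColor(im,cv2.COLOR_RGB2HSV)
    m=(P[...,2]>lo)&(P[...,2]<hi)&(hsv[...,1]<60)&(hsv[...,2]>100)
    k,lab,st,ce=cv2.connectedComponentsWithStats(m.astype(np.uint8))
    for i in range(1,k):
        if st[i,4]>minA:
            Q=P[lab==i]; r=cv2.minAreaRect(Q[:,:2].astype(np.float32)); print((lo,hi),ce[i].round(),st[i,4],np.round(r[0]+r[1]+(r[2],),1),"med",np.median(Q,0).round(1),"zmax",np.percentile(Q[:,2],98).round(1))
E
python3 - <<'E'
from h import *
to((483,-321,170,117))
im,d,P=grab("wrist"); whites(P,im,50,64)
E
```

```text
t 12.22 pos [607.8 -62.9 168.9] psi 81.0 w 85.6 gf 0.0 F [-0.3 -0.4 -0.2]
(483, -321, 170, 117) -> [-4.57, -1.38, -0.03, np.float64(-7.2)]
(50, 64) [165. 124.] 2786 [501.8  13.6  75.1  66.2  81.8] med [502.   27.5  55.6] zmax 63.7
(50, 64) [322. 130.] 860 [614.4  -7.5  77.2   5.4  80.8] med [614.6  -5.5  57.9] zmax 59.3
(50, 64) [468. 127.] 959 [723.3 -22.8  74.5   8.1  80.8] med [723.2 -20.2  52. ] zmax 53.7
(50, 64) [322. 202.] 397 [606.2 -60.3  23.8   9.4  80.9] med [606.3 -58.7  59.7] zmax 61.2
```

The separator tab now measures cradle x = -15.0. Next is the stand.

Request:
{"op": "carry_out", "data": {"steps": [[-0.5,-0.15,0,-0.8],[-1.3,-0.4,0,-2.0],[-2.2,-0.67,0,-3.5],[-3.1,-0.94,0,-5],[-3.9,-1.18,0,-6.5],[-4.4,-1.33,0,-7.2],[-4.57,-1.38,0,-7.2],[-4.57,-1.38,0,-7.2],[-4.57,-1.38,0,-7.2]]}}

```text
clock: 13.4
ee_pos: [481.8, -319.2, 163.9]
ee_rot: [[-0.455, 0.891, -0.0], [0.891, 0.455, 0.001], [0.001, 0.0, -1.0]]
wrist_force: [0.8, 0.6, 0.2]
width: 85.6
grasp_force: 0.0
```

```bash
python3 - <<'E'
from h import *
to((455.5,-267.5,100,117),(455.5,-267.5,26,117))
im,d,P=grab("wrist","wrist3.png"); whites(P,im,64,85); whites(P,im,35,50)
E
```

```text
t 13.4 pos [ 481.8 -319.2  163.9] psi 117.0 w 85.6 gf 0.0 F [0.8 0.6 0.2]
(455.5, -267.5, 100, 117) -> [0.97, 0.0, 1.07, np.float64(0.01)]
(455.5, -267.5, 26, 117) -> [0.96, 0.0, 2.3, np.float64(0.01)]
(64, 85) [320. 129.] 7062 [ 453.9 -269.2   43.4   80.6   28.5] med [ 452.9 -266.2   71.1] zmax 73.7
(35, 50) [319.  61.] 921 [ 430.8 -226.7   68.5    6.4   28.8] med [ 431.1 -227.    44.5] zmax 46.3
(35, 50) [323. 204.] 791 [ 483.8 -323.1   69.4    6.5   28.6] med [ 483.  -322.3   44.2] zmax 46.3
```

View pics/wrist3.png

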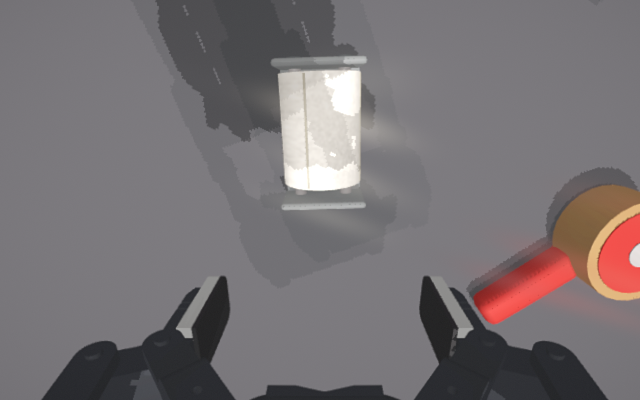

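The wrist view shows the middle roll at (320,129) between the stand cheeks at rows 61 and 205. The stand centre is (457.3,-274.9) with its axis at 118.7°. Now the grasp.

Request:
{"op": "carry_out", "data": {"steps": [[0.3,0,0.2,-0.32],[0.8,0,0.6,-0.32],[0.95,0,1.1,-0.32],[0.95,-0.01,1.7,-0.32],[0.95,-0.01,2.1,-0.32],[0.95,-0.01,2.3,-0.32],[0.95,-0.01,2.3,-0.32],[0.95,-0.01,2.3,-0.32]]}}

```text
clock: 14.45
ee_pos: [455.7, -270.2, 27.1]
ee_rot: [[-0.479, 0.878, 0.001], [0.878, 0.479, -0.001], [-0.002, 0.001, -1.0]]
wrist_force: [-0.2, -0.7, -0.1]
width: 85.5
grasp_force: 0.0
```

```bash
python3 - <<'E'
from h import *
to((454.0,-269.3,26,118.6))
E
```

```text
t 14.45 pos [ 455.7 -270.2   27.1] psi 118.6 w 85.5 gf 0.0 F [-0.2 -0.7 -0.1]
(454.0, -269.3, 26, 118.6) -> [0.03, -0.02, 0.02, np.float64(0.0)]
```

Request:
{"op": "carry_out", "data": {"steps": [[0.03,-0.02,0.02,0],[0.03,-0.02,0.02,0],[0.03,-0.02,0.02,0],[0.03,-0.02,0.02,0],[0.03,-0.02,0.02,0],[0.03,-0.02,0.02,0],[0.03,-0.02,0.02,0]], "fingers": 0, "force": 50}}

```text
clock: 15.32
ee_pos: [453.0, -269.0, 25.8]
ee_rot: [[-0.479, 0.878, 0.001], [0.878, 0.479, -0.0], [-0.001, 0.0, -1.0]]
wrist_force: [-2.1, 1.7, 5.6]
width: 58.1
grasp_force: 52.8
```

Request:
{"op": "carry_out", "data": {"steps": [[0.03,-0.02,-0.2,0],[0.03,-0.02,-0.6,0],[0.03,-0.02,-1.2,0],[0.03,-0.02,-1.8,0],[0.03,-0.02,-2.2,0],[0.03,-0.02,-2.2,0]]}}

```text
clock: 16.08
ee_pos: [451.9, -268.6, 159.1]
ee_rot: [[-0.479, 0.878, 0.004], [0.878, 0.479, -0.003], [-0.004, 0.002, -1.0]]
wrist_force: [0.5, 0.5, -2.3]
width: 58.7
grasp_force: 54.0
```

```bash
python3 - <<'E'
from h import *
to((*cr(-70.5),150,171),(*cr(-70.5),27,171))
E
```

```text
t 16.07 pos [ 451.9 -268.6  159.1] psi 118.6 w 58.7 gf 54.0 F [ 0.5  0.5 -2.3]
(np.float64(669.7), np.float64(-13.7), 150, 171) -> [1.99, 5.22, 0.15, np.float64(-10.48)]
(np.float64(669.7), np.float64(-13.7), 27, 171) -> [2.0, 5.22, 2.2, np.float64(-10.48)]
```

Request:
{"op": "carry_out", "data": {"steps": [[0.2,0.5,0,-1],[0.5,1.3,0,-2.5],[0.85,2.2,0,-4.3],[1.2,3.1,0.1,-6.1],[1.55,4.0,0.15,-7.9],[1.85,4.8,0.15,-9.5],[1.99,5.22,0.15,-10.48],[1.99,5.22,0.15,-10.48],[1.99,5.22,0.15,-10.48],[1.99,5.22,0.15,-10.48]]}}

```text
clock: 17.32
ee_pos: [668.2, -14.3, 147.6]
ee_rot: [[-0.987, 0.158, -0.001], [0.158, 0.987, -0.0], [0.001, -0.0, -1.0]]
wrist_force: [-0.3, 0.7, -1.5]
width: 58.7
grasp_force: 54.1
```

```bash
python3 - <<'E'
from h import *
to((*cr(-70.5),27,171))
im,d,P=grab("wrist","wrist4.png"); whites(P,im,48,64)
E
```

```text
t 17.32 pos [668.2 -14.3 147.6] psi 170.9 w 58.7 gf 54.1 F [-0.3  0.7 -1.5]
(np.float64(669.7), np.float64(-13.7), 27, 171) -> [-0.02, 0.01, 2.01, np.float64(-0.02)]
(48, 64) [323.   4.] 461 [533.9   7.7  57.8   4.4  81.2] med [535.    6.2  56.6] zmax 63.7
(48, 64) [243. 139.] 633 [607.1 -60.6  24.1   9.9  81.1] med [606.7 -59.5  62.1] zmax 63.6
(48, 64) [321. 139.] 1263 [615.9  -7.3  77.9   6.2  80.9] med [615.5  -7.2  60.3] zmax 61.9
(48, 64) [ 88. 333.] 473 [ 745.8 -233.2   23.5   24.9   32.7] med [ 745.3 -233.1   57.2] zmax 58.3
```

View pics/wrist4.png

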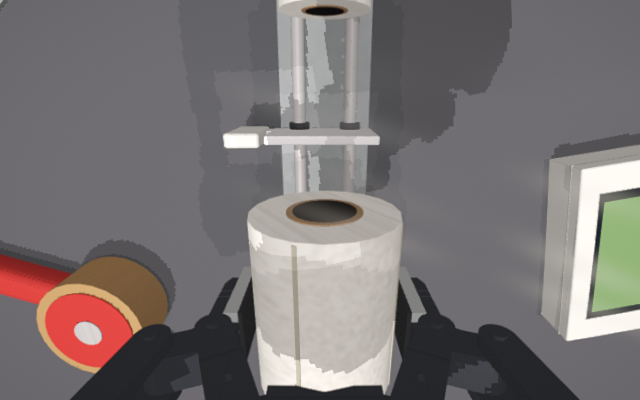

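The middle roll is held level and in line with the rods, with the separator at row 137. I'll lower it.

Request:
{"op": "carry_out", "data": {"steps": [[-0.02,0.01,0.5,0],[-0.02,0.01,1.1,0],[-0.02,0.01,1.6,0],[-0.02,0.01,1.85,0],[-0.02,0.01,1.98,0],[-0.02,0.01,2.01,0],[-0.02,0.01,2.01,0]]}}

```text
clock: 18.25
ee_pos: [670.8, -12.9, 28.4]
ee_rot: [[-0.988, 0.156, 0.002], [0.156, 0.988, -0.0], [-0.002, 0.0, -1.0]]
wrist_force: [0.1, 0.1, -0.2]
width: 58.6
grasp_force: 54.1
```

```bash
python3 - <<'E'
from h import *
to((*cr(-70.5),26,171))
E
```

```text
t 18.25 pos [670.8 -12.9  28.4] psi 171.0 w 58.6 gf 54.1 F [ 0.1  0.1 -0.2]
(np.float64(669.7), np.float64(-13.7), 26, 171) -> [0.02, -0.02, 0.04, np.float64(-0.0)]
```

Request:
{"op": "carry_out", "data": {"steps": [[0.01,-0.01,0.02,0],[0.01,-0.01,0.02,0],[0.01,-0.01,0.02,0]]}}

```text
clock: 18.62
ee_pos: [669.9, -13.4, 26.8]
ee_rot: [[-0.988, 0.156, 0.001], [0.156, 0.988, -0.0], [-0.001, -0.0, -1.0]]
wrist_force: [-0.3, -1.1, 2.0]
width: 58.6
grasp_force: 54.3
```

Request:
{"op": "carry_out", "data": {"steps": [[0,0,0,0],[0,0,0,0],[0,0,0,0],[0,0,0,0],[0,0,-0.2,0],[0,0,-0.8,0],[0,0,-1.5,0],[0,0,-2.0,0],[0,0,-2.0,0]], "fingers": 1}}

```text
clock: 19.75
ee_pos: [671.2, -13.5, 150.2]
ee_rot: [[-0.988, 0.156, 0.007], [0.156, 0.988, -0.001], [-0.007, 0.0, -1.0]]
wrist_force: [0.8, 0.1, -0.8]
width: 85.8
grasp_force: 0.0
```

```bash
python3 - <<'E'
from h import *
to((510.9,10.8,150,171),(510.9,10.8,26,171))
im,d,P=grab("side"); whites(P,im,64,80); whites(P,im,53,64,40)
E
```

```text
t 19.75 pos [671.2 -13.5 150.2] psi 171.0 w 85.8 gf 0.0 F [ 0.8  0.1 -0.8]
(510.9, 10.8, 150, 171) -> [2.7, -0.02, -0.02, np.float64(0.0)]
(510.9, 10.8, 26, 171) -> [2.72, -0.02, 2.05, np.float64(0.0)]
(64, 80) [58. 26.] 479 [2.0760e+02 1.5976e+03 4.7910e+02 4.3400e+01 1.0000e+00] med [ 182.  1599.    72.2] zmax 79.4
(64, 80) [160.  80.] 198 [417.3 884.3 125.3  57.6  56.4] med [409.5 884.3  69.2] zmax 77.1
(64, 80) [246. 161.] 365 [471.6 278.4 119.3  46.1  78.7] med [468.7 272.9  70.5] zmax 75.2
(64, 80) [364. 195.] 335 [668.1 -20.8  45.9  81.9  79.2] med [666.1 -22.9  70.7] zmax 75.4
(64, 80) [305. 210.] 234 [509.    5.7  41.4  51.4  81.8] med [506.8   2.   70.6] zmax 75.0
(64, 80) [ 94. 312.] 475 [  5.3 -38.1 133.4  65.9   9.6] med [  2.9 -59.3  72.5] zmax 79.8
(53, 64) [57. 30.] 322 [1.9960e+02 1.5999e+03 4.7420e+02 3.6600e+01 3.0000e-01] med [ 169.1 1599.2   58.7] zmax 63.8
(53, 64) [168.  84.] 98 [432.6 865.9 108.6  29.   51.3] med [429.2 861.5  60.5] zmax 63.8
(53, 64) [247. 167.] 156 [471.9 278.  115.4  57.6  77.3] med [456.4 249.5  59.2] zmax 63.8
(53, 64) [383. 193.] 48 [723.  -26.3  75.9   8.4  81. ] med [722.8 -27.7  55.1] zmax 59.6
(53, 64) [348. 208.] 109 [611.2 -23.8 108.6  10.5  81.6] med [610.1 -31.6  59.3] zmax 63.1
(53, 64) [365. 202.] 184 [658.7 -31.9  50.4  92.8  55.3] med [657.6 -38.5  58.9] zmax 63.8
(53, 64) [291. 217.] 61 [472.5  13.7  75.9   8.   80.5] med [472.6  15.7  55.4] zmax 58.9
(53, 64) [306. 218.] 131 [507.6   2.3  47.3  52.2  79.1] med [501.  -13.4  59.1] zmax 63.9
(53, 64) [443. 237.] 51 [ 742.4 -235.7   20.9   20.1   69.9] med [ 742.6 -234.4   57.5] zmax 60.3
(53, 64) [ 95. 317.] 338 [  3.4 -42.5 133.6  60.2   6.3] med [  1.2 -59.7  58.3] zmax 63.6
```

The middle roll sits at the same height as the other seated rolls. Now the narrow roll.

Request:
{"op": "carry_out", "data": {"steps": [[0.5,0,0,0],[1.3,0,0,0],[2.1,0,0,0],[2.6,0,0.2,0],[2.7,0,0.6,0],[2.72,-0.01,1.2,0],[2.72,-0.01,1.7,0],[2.72,-0.01,2.0,0],[2.72,-0.01,2.06,0],[2.72,-0.01,2.06,0],[2.72,-0.01,2.06,0]]}}

```text
clock: 21.18
ee_pos: [508.7, 11.6, 23.2]
ee_rot: [[-0.988, 0.156, 0.001], [0.156, 0.988, -0.0], [-0.001, 0.0, -1.0]]
wrist_force: [-0.1, -0.1, -0.4]
width: 85.3
grasp_force: 0.0
```

Request:
{"op": "carry_out", "data": {"steps": [[0,0,0,0],[0,0,0,0],[0,0,0,0],[0,0,0,0],[0,0,0,0],[0,0,0,0],[0,0,0,0]], "fingers": 0, "force": 50}}

```text
clock: 22.05
ee_pos: [508.6, 11.4, 23.4]
ee_rot: [[-0.988, 0.156, 0.001], [0.156, 0.988, -0.001], [-0.001, -0.0, -1.0]]
wrist_force: [-1.4, -1.0, 6.1]
width: 58.4
grasp_force: 52.4
```

Request:
{"op": "carry_out", "data": {"steps": [[0,0,-0.2,0],[0,0,-0.6,0],[0,0,-1.2,0],[0,0,-1.8,0],[0,0,-2.2,0],[0,0,-2.2,0]]}}

```text
clock: 22.8
ee_pos: [509.4, 11.6, 156.7]
ee_rot: [[-0.988, 0.156, 0.005], [0.156, 0.988, -0.001], [-0.005, 0.0, -1.0]]
wrist_force: [0.5, 0.8, -1.8]
width: 58.6
grasp_force: 53.8
```

```bash
python3 - <<'E'
from h import *
to((457.3,-274.6,150,118.7),(457.3,-274.6,26,118.7))
E
```

```text
t 22.8 pos [509.4  11.6 156.7] psi 171.0 w 58.6 gf 53.8 F [ 0.5  0.8 -1.8]
(457.3, -274.6, 150, 118.7) -> [0.11, -4.85, 0.11, np.float64(10.46)]
(457.3, -274.6, 26, 118.7) -> [0.12, -4.85, 2.18, np.float64(10.46)]
```

Request:
{"op": "carry_out", "data": {"steps": [[0,-0.5,0,1],[0.02,-1.2,0,2.6],[0.05,-2.0,0.05,4.3],[0.07,-2.8,0.11,6.1],[0.1,-3.6,0.11,7.8],[0.11,-4.3,0.11,9.3],[0.11,-4.75,0.11,10.2],[0.11,-4.85,0.11,10.46],[0.11,-4.85,0.11,10.46],[0.11,-4.85,0.11,10.46]]}}

```text
clock: 24.05
ee_pos: [456.3, -273.5, 147.6]
ee_rot: [[-0.482, 0.876, -0.001], [0.876, 0.482, 0.001], [0.001, -0.0, -1.0]]
wrist_force: [0.2, 0.0, -1.6]
width: 58.8
grasp_force: 53.9
```

```bash
python3 - <<'E'
from h import *
to((457.3,-274.6,24,118.7))
E
```

```text
t 24.05 pos [ 456.3 -273.5  147.6] psi 118.8 w 58.8 gf 53.9 F [ 0.2  0.  -1.6]
(457.3, -274.6, 24, 118.7) -> [-0.03, 0.01, 2.06, np.float64(0.02)]
```

Request:
{"op": "carry_out", "data": {"steps": [[-0.02,0.01,0.5,0],[-0.02,0.01,1.1,0],[-0.02,0.01,1.6,0],[-0.02,0.01,1.9,0],[-0.02,0.01,2.03,0],[-0.02,0.01,2.06,0],[-0.02,0.01,2.06,0],[-0.02,0.01,2.06,0],[-0.02,0.01,2.06,0]]}}

```text
clock: 25.18
ee_pos: [457.5, -275.7, 24.8]
ee_rot: [[-0.48, 0.877, 0.001], [0.877, 0.48, -0.001], [-0.001, 0.0, -1.0]]
wrist_force: [0.1, -0.2, -0.9]
width: 58.6
grasp_force: 53.9
```

Request:
{"op": "carry_out", "data": {"steps": [[0,0,0,0],[0,0,0,0],[0,0,0,0],[0,0,0,0],[0,0,-0.2,0],[0,0,-0.8,0],[0,0,-1.6,0],[0,0,-2.2,0],[0,0,-2.2,0]], "fingers": 1}}

```text
clock: 26.3
ee_pos: [458.8, -276.6, 160.2]
ee_rot: [[-0.48, 0.877, 0.006], [0.877, 0.48, -0.005], [-0.007, 0.003, -1.0]]
wrist_force: [0.2, 0.2, 0.3]
width: 85.6
grasp_force: 0.0
```

```bash
python3 - <<'E'
from h import *
to((473.9,280.2,160,78),(473.9,280.2,26,78))
E
```

```text
t 26.3 pos [ 458.8 -276.6  160.2] psi 118.7 w 85.6 gf 0.0 F [0.2 0.2 0.3]
(473.9, 280.2, 160, 78) -> [8.02, 4.68, -0.04, np.float64(8.14)]
(473.9, 280.2, 26, 78) -> [8.03, 4.67, 2.19, np.float64(8.14)]
```

Request:
{"op": "carry_out", "data": {"steps": [[0.5,0.29,0,0.5],[1.3,0.76,0,1.3],[2.15,1.25,0,2.2],[3.0,1.75,0,3.0],[3.85,2.25,0,3.9],[4.7,2.74,0,4.8],[5.55,3.24,0,5.6],[6.4,3.73,0,6.5],[7.2,4.2,0,7.3],[7.8,4.55,0,7.9],[8.02,4.68,0,8.14],[8.02,4.68,0,8.14]]}}

```text
clock: 27.8
ee_pos: [471.8, 282.1, 155.5]
ee_rot: [[0.206, 0.979, -0.001], [0.979, -0.206, -0.001], [-0.001, -0.001, -1.0]]
wrist_force: [0.0, -0.7, 0.3]
width: 85.5
grasp_force: 0.0
```

```bash
python3 - <<'E'
from h import *
to((473.9,280.2,150,78),(473.9,280.2,26.5,78))
im,d,P=grab("side","side2.png"); cv2.imwrite("pics/side2c.png",cv2.resize(im[120:340,200:480,::-1],None,fx=2.5,fy=2.5)); whites(P,im,64,80)
im,d,P=grab("wrist","wrist5.png"); whites(P,im,64,80)
E
```

```text
t 27.8 pos [471.8 282.1 155.5] psi 78.1 w 85.5 gf 0.0 F [ 0.  -0.7  0.3]
(473.9, 280.2, 150, 78) -> [-0.02, 0.04, 0.09, np.float64(0.03)]
(473.9, 280.2, 26.5, 78) -> [-0.02, 0.04, 2.15, np.float64(0.03)]
(64, 80) [93. 20.] 333 [3.4060e+02 1.5972e+03 3.7700e+02 3.8400e+01 1.4000e+00] med [ 326.2 1600.2   71.9] zmax 79.7
(64, 80) [160.  80.] 207 [417.2 885.2 121.3  59.4  54.1] med [409.5 882.6  68.8] zmax 78.0
(64, 80) [246. 161.] 372 [470.7 277.6 117.9  45.7  78.7] med [469.3 272.9  70.4] zmax 75.3
(64, 80) [365. 195.] 337 [669.1 -17.6  44.7  82.   79.3] med [666.2 -23.8  70.7] zmax 75.3
(64, 80) [ 94. 312.] 478 [  4.  -38.7 132.7  65.6   7.5] med [  3.1 -59.8  72.3] zmax 79.7
(64, 80) [349. 297.] 424 [ 455.1 -279.6   46.    50.9   28.2] med [ 452.7 -282.4   70.9] zmax 75.3
(64, 80) [326. 208.] 8410 [473.8 280.2 111.   44.5  78.6] med [474.6 286.8  71.2] zmax 73.8
```

View pics/side2c.png

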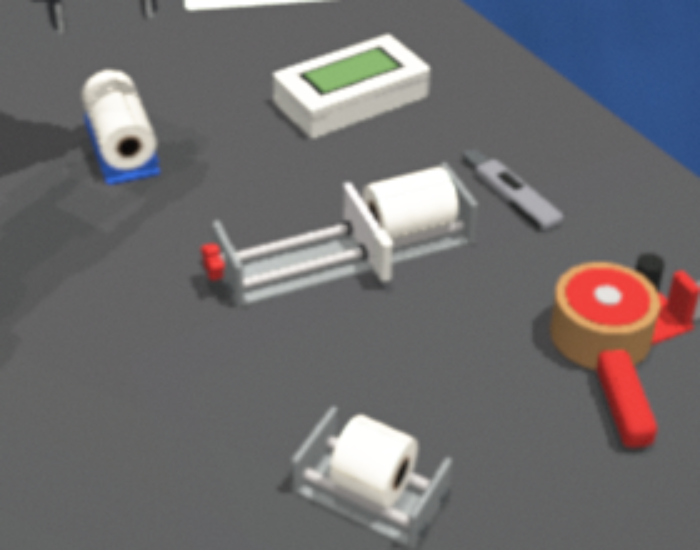

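The narrow roll is seated on the stand at (370,460), the middle roll is in the plain bay at (410,205), and the wide roll is in the saddle at (120,120). Now I'll pick up the wide roll.

Request:
{"op": "carry_out", "data": {"steps": [[-0.02,0.04,0.4,0],[-0.02,0.04,1.0,0],[-0.02,0.04,1.6,0],[-0.02,0.03,2.0,0],[-0.02,0.03,2.12,0],[-0.02,0.03,2.12,0],[-0.02,0.03,2.12,0]]}}

```text
clock: 28.78
ee_pos: [474.9, 279.9, 30.3]
ee_rot: [[0.208, 0.978, 0.002], [0.978, -0.208, 0.001], [0.001, 0.002, -1.0]]
wrist_force: [0.5, -0.1, -0.3]
width: 85.7
grasp_force: 0.0
```

Request:
{"op": "carry_out", "data": {"steps": [[0,0,0,0],[0,0,0,0],[0,0,0,0],[0,0,0,0],[0,0,0,0],[0,0,0,0],[0,0,0,0]], "fingers": 0, "force": 50}}

```text
clock: 29.65
ee_pos: [472.6, 280.2, 30.1]
ee_rot: [[0.208, 0.978, -0.002], [0.978, -0.208, 0.0], [-0.0, -0.002, -1.0]]
wrist_force: [-6.3, -0.4, 9.0]
width: 58.1
grasp_force: 52.3
```

Request:
{"op": "carry_out", "data": {"steps": [[0,0,-0.2,0],[0,0,-0.6,0],[0,0,-1.2,0],[0,0,-1.8,0],[0,0,-2.1,0],[0,0,-2.1,0]]}}

```text
clock: 30.4
ee_pos: [475.0, 280.2, 157.0]
ee_rot: [[0.208, 0.978, 0.004], [0.978, -0.208, 0.001], [0.002, 0.004, -1.0]]
wrist_force: [0.7, -0.3, -1.9]
width: 58.4
grasp_force: 54.8
```

```bash
python3 - <<'E'
from h import *
to((*cr(55.5),150,171),(*cr(55.5),28,171))
E
```

```text
t 30.4 pos [475.  280.2 157. ] psi 78.0 w 58.4 gf 54.8 F [ 0.7 -0.3 -1.9]
(np.float64(545.3), np.float64(6.0), 150, 171) -> [-4.23, 2.09, 0.12, np.float64(-18.6)]
(np.float64(545.3), np.float64(6.0), 28, 171) -> [-4.23, 2.09, 2.15, np.float64(-18.6)]
```

Request:
{"op": "carry_out", "data": {"steps": [[-0.4,0.2,0,-1.5],[-1.0,0.5,0,-3.4],[-1.7,0.84,0,-5.4],[-2.4,1.19,0.05,-7.4],[-3.1,1.53,0.12,-9.4],[-3.7,1.83,0.12,-11.4],[-4.1,2.03,0.12,-13.4],[-4.23,2.09,0.12,-15.4],[-4.23,2.09,0.12,-17.2],[-4.23,2.09,0.12,-18.6],[-4.23,2.09,0.12,-18.6],[-4.23,2.09,0.12,-18.6]]}}

```text
clock: 31.9
ee_pos: [543.6, 5.6, 147.3]
ee_rot: [[-0.987, 0.159, -0.001], [0.159, 0.987, 0.0], [0.001, -0.0, -1.0]]
wrist_force: [1.0, -0.1, -1.7]
width: 58.2
grasp_force: 54.6
```

```bash
python3 - <<'E'
from h import *
to((*cr(55.5),30.5,171))
im,d,P=grab("wrist","wrist6.png"); whites(P,im,48,64)
E
```

```text
t 31.9 pos [543.6   5.6 147.3] psi 170.9 w 58.2 gf 54.6 F [ 1.  -0.1 -1.7]
(np.float64(545.3), np.float64(6.0), 30.5, 171) -> [-0.03, 0.01, 1.95, np.float64(-0.03)]
(48, 64) [324. 113.] 1310 [474.3  17.4  75.2   7.4  80.9] med [474.2  17.2  54.9] zmax 56.6
```

View pics/wrist6.png

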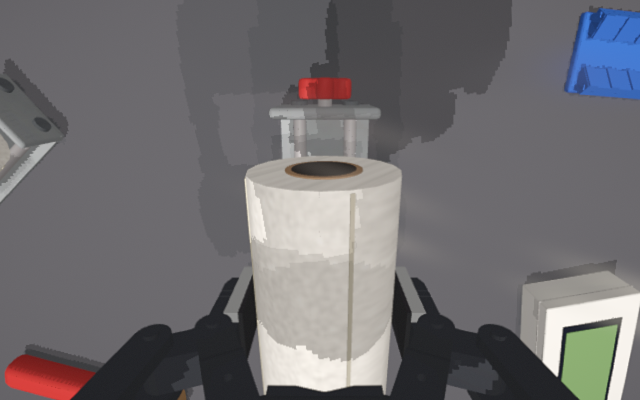

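The wide roll is level and centred on the rods, with the knob cheek at (324,113). I'll lower it.

Request:
{"op": "carry_out", "data": {"steps": [[-0.02,0.01,0.5,0],[-0.02,0.01,1.0,0],[-0.02,0.01,1.5,0],[-0.02,0.01,1.8,0],[-0.02,0.01,1.92,0],[-0.02,0.01,1.96,0],[-0.02,0.01,1.96,0],[-0.02,0.01,1.96,0],[-0.02,0.01,1.96,0]]}}

```text
clock: 33.08
ee_pos: [545.6, 5.9, 30.8]
ee_rot: [[-0.988, 0.156, 0.001], [0.156, 0.988, -0.0], [-0.001, 0.0, -1.0]]
wrist_force: [-0.1, -0.2, -0.5]
width: 57.9
grasp_force: 54.8
```

Request:
{"op": "carry_out", "data": {"steps": [[0,0,0,0],[0,0,0,0],[0,0,0,0],[0,0,0,0],[0,0,-0.2,0],[0,0,-0.8,0],[0,0,-1.6,0],[0,0,-2.4,0],[-0.7,0,-2.8,0],[-1.0,-0.8,-2.8,0],[-1.0,-0.8,-2.8,0]], "fingers": 1}}

```text
clock: 34.45
ee_pos: [597.6, -53.7, 199.1]
ee_rot: [[-0.987, 0.16, 0.001], [0.16, 0.987, -0.001], [-0.002, -0.001, -1.0]]
wrist_force: [0.7, 0.3, -1.2]
width: 85.6
grasp_force: 0.0
```

```bash
python3 - <<'E'
from h import *
to()
im,d,P=grab("wrist","wrist7.png"); whites(P,im,64,80); whites(P,im,48,64)
im,d,P=grab("side","side3.png"); whites(P[:,200:],im[:,200:],64,80)
cv2.imwrite("pics/side3c.png",cv2.resize(im[120:340,200:480,::-1],None,fx=2.5,fy=2.5))
im,d,P=grab("scene"); Q=P[180:270,180:380]; whites(Q,im[180:270,180:380],64,80)
E
```

```text
t 34.45 pos [597.6 -53.7 199.1] psi 170.8 w 85.6 gf 0.0 F [ 0.7  0.3 -1.2]
(64, 80) [21. 72.] 2850 [ 457.7 -274.5   43.    51.8   27.6] med [ 460.1 -267.7   70.3] zmax 73.3
(64, 80) [387. 116.] 7412 [544.5   7.6  43.7 110.1  81.5] med [539.    6.7  70.7] zmax 73.4
(64, 80) [379. 262.] 3544 [669.5 -12.3  42.   81.   80.7] med [664.8 -13.2  70.5] zmax 73.1
(48, 64) [401.  24.] 528 [474.4  25.3  60.5   6.1  80.4] med [474.6  27.9  55. ] zmax 56.8
(48, 64) [46. 81.] 1764 [ 458.  -274.7   58.6   52.1   28.9] med [ 473.2 -259.6   57.9] zmax 63.8
(48, 64) [355. 116.] 1690 [540.8 -16.7  10.  109.8  81.2] med [537.  -16.4  58.9] zmax 63.8
(48, 64) [416. 116.] 779 [548.3  31.3   9.3 110.3  81.1] med [544.3  31.7  61. ] zmax 63.8
(48, 64) [318. 203.] 398 [606.  -58.8  23.7  10.1  81.7] med [604.4 -58.3  61.4] zmax 63.0
(48, 64) [378. 203.] 863 [614.4  -5.9  76.9   5.7  80.8] med [613.5  -6.1  59.3] zmax 61.1
(48, 64) [371. 251.] 1498 [669.3 -12.6  57.5  80.7  81.1] med [657.3 -30.4  59. ] zmax 63.8
(48, 64) [374. 306.] 437 [723.1 -21.1  74.6   7.9  80.7] med [723.3 -22.5  54.2] zmax 55.6
(64, 80) [164. 195.] 348 [667.9 -18.1  47.5  81.8  84.7] med [665.4 -23.5  70.5] zmax 75.0
(64, 80) [118. 207.] 490 [543.6  -0.6  46.7 112.6  82.3] med [541.2  -3.1  71. ] zmax 75.5
(64, 80) [149. 297.] 418 [ 455.7 -279.4   47.7   51.3   28.8] med [ 453.3 -282.    71.1] zmax 75.8
(64, 80) [125.  10.] 366 [545.8   2.1  43.8 112.8  82.6] med [553.2  -2.3  70.2] zmax 74.4
(64, 80) [153.  34.] 355 [670.3 -17.7  43.6  82.5  81.3] med [673.5 -21.6  70.1] zmax 74.2
(64, 80) [26. 50.] 253 [ 459.4 -278.2   42.7   52.9   25.8] med [ 462.5 -279.    70. ] zmax 74.2
```

View pics/side3c.png

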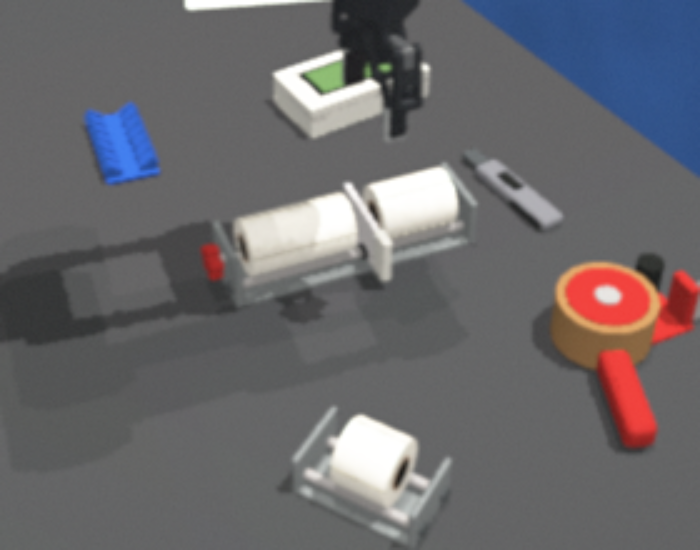

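View pics/wrist7.png

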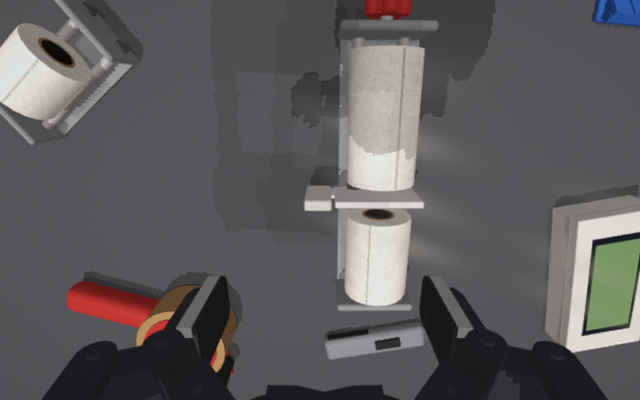

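All three rolls lie level and seated. The wide roll is at (383,115) by the knob, the middle roll at (377,255), and the separator is between them at row 200. The narrow roll is on the stand, and the bystanders and arm are clear, so I'm handing in.

```bash
python3 -c "
from bench import *
print(finish_job())"
```

```text
the job is handed in; nothing more can be done
None
```

The job is handed in at about 35 s of robot time, with no verdict returned; in the last pictures the wide roll was seated at the knob end, the middle roll at the plain end with the separator between them, the narrow roll on the stand, and the bystanders untouched.

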